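Close up the bottle row and hold the front guard bar for bolting

TASK

Stand the stray glass bottle upright in the empty place in the row on the rack, centred on its old ring mark, and let go of it. Then take the loose wooden guard bar and hold it across the front of the rack's two front posts, level and with its slots over the posts' slots, pressing it squarely against both posts with a steady push of about 10 N, so that I can put the bolts in. Keep that push up for two seconds and finish while still holding and pressing; leave all the other things where they are.

Things in the scene. Friction and masses are not known exactly. Their poses are not given: they have to be found in the camera images.
- rack: Low rack of grey angle steel, fixed, 360 mm wide (y), 240 deep (x). Origin on the bench under its middle; x points from its open front (robot side) to its back, z up. Deck top 60 mm up; corner posts 40 mm wide, 165 tall. Front posts' flat faces: plane x = -120 mm, centred on y = +-160. Steel strips at the sides and a wooden bar at the back, tops under 150 mm; the front bar is missing.
- post_left: Front post at the rack's +y end, part of the rack, rigid. Origin at its foot, in the middle of its front face; axes as the rack's. A dark upright slot 28 mm tall, 8 mm wide in the front face, centred 125 mm above the bench.
- post_right: The same, at the rack's -y end.
- bar_place (a point): The point where the middle of the guard bar belongs: 12.5 mm in front of the front faces of the two front posts, half-way between them, at the height of their slots (125 mm above the bench). Axes as the rack's.
- bar_center (a point): Middle of the loose guard bar, a wooden batten 360 mm long (its y), 25 thick (x), 45 high (z), 0.15 to 0.3 kg, with a dark level slot 28 mm long, 8 high through each end, 160 mm from the middle, at half height. It starts standing on a long 25 mm edge on the bench beside the rack, middle 22.5 mm above the bench. Same either way round.
- bar: The same guard bar; origin in the middle of its underside, 22.5 mm below bar_center, axes the same. Gripped at its middle with a light grip (20 to 30 N) it swings a little in the fingers when pressed, and so squares itself to the posts.
- bottle_center (a point): Middle, 75 mm above its foot, of the stray glass bottle standing on the bench at the other side of the rack: 150 mm tall, body 56 mm across up to 85 mm, then a shoulder to a neck 25 mm across (108 to 118 mm), ribbed metal twist cap 32 mm across from 118 to 150 mm, firmly closed. 0.17 to 0.33 kg. z points up the bottle.
- bottle: The same bottle; origin at the middle of its foot.
- ring_mark_center (a point): Centre of the dull rusty ring mark (54 mm across, flat) on the rack's deck, at deck height: the empty place in the row. The row has four places 70 mm apart along the rack's y, 30 mm behind the rack's middle; the can, the jar and the flask take the other three in any order.
- can: Talc can in the row, 54 mm across, 110 mm tall. Origin at the middle of its foot. Stays put.
- jar: Squat lidded jar in the row, 57 mm across, 70 mm tall. Origin at the middle of its foot. Stays put.
- flask: Grey plastic flask in the row, 54 mm across, 122 mm tall, narrow neck. Origin at the middle of its foot. Stays put.
- lota: Stainless lota (round water pot), 112 mm across, 108 mm tall, on the bench at the left behind the bottle. Origin at the middle of its foot. Stays put.
- soap_tray: Ceramic soap tray with a bar of soap, 130 x 90 x 32 mm, on the bench at the right. Origin at the middle of its foot. Stays put.
- comb: Plastic comb 170 x 36 x 6 mm, flat on the bench in front of the rack. Stays put.
- brush: Scrubbing brush 95 x 42 x 34 mm on the bench in front of the rack. Stays put.
- spanner: Spanner for the bolts, 150 mm long, lying on the bench in front at the left, at most 20 mm high. Stays put.

How it is judged:
By the outcome, as a careful person would: the job done as asked, in the order asked, and still so for the second after the job is handed in, while the arm keeps its last pose, push and grip.
It also fails if it takes over 72 s, if anything falls off the work surface, if the arm or the gripper's body presses on something with over 40 N, if the wrist force passes 120 N, or if a joint passes its speed limit or range.

ROBOT

A 6-joint arm with a two-finger parallel gripper is mounted at the origin on the work surface. World frame = base frame: x ahead of the robot, y to its left, z up, the work surface at z = 0. Lengths are in mm, angles in degrees, forces in N, time in s.
With the tool pointing down it reaches from about 350 to 850 mm from the base axis. Payload 8.1 kg.
Tool frame: the origin (TCP) lies midway between the tips of the shut fingers; the grasp point (between the pads) lies 19 mm behind it; x points along the fingers, y is the direction in which the jaws open and shut, and the axes are right-handed (so a half turn about x gives the same grasp; the last joint's range is limited). The gripper opens to 85 mm and grips with 20 to 120 N. Pads are 22 mm wide; open, the fingers measure 114 mm over their backs; the gripper's body (76 mm by 85 mm) begins 54 mm behind the grasp point. The pads swing forward as they close: fully open they stand 13 mm farther back than shut.
Start: joints at [62.372, 7.471, 85.268, -0, 87.261, -4.893], TCP at [231.861, 553.395, 231.292] pointing down, gripper open.
Joint ranges: [-169.43, 169.43], [-51.17, 129.36], [1.28, 143.12], [-76.62, 256.62], [0, 156.53], [-152.29, 152.29]. Speed limits (degrees/s): [136.94, 136.94, 159.86, 180, 180, 180].

INTERFACE

Orientations are given as [roll, pitch, yaw] about the fixed x, y, z axes, in that order (R = Rz(yaw) Ry(pitch) Rx(roll)).
In Python, from bench import r gives the robot as it stands.
- The arm moves only by the tool move_arm, never from a script. Its argument "deltas" is a list of rows, each a list of 2 entries, a list of its own where there are three numbers: the shift along the tool's x, y, z in mm, then the turn about the tool's x in degrees. A call has 1 to 12 rows; each row is the pose to reach, as a shift and turn from the pose measured when the call began, along the tool's axes at that moment; what a row does not reach only later rows make up. A row lasts 1/8 s, in which the tool goes at most 62.5 mm and 10.7 degrees, less where a joint would pass 70% of its speed; a pose out of reach is approached as far as the arm can. A call with a gripper value outside its range is refused whole. "jaw" is the opening, from -1 (shut) to 1 (fully open), set as the call begins (left out, the last holds). The fingers move at their own pace and stop on an object; "squeeze" is the grip in N (left out, the last holds). Time passes only in rows, so rows that repeat a pose let the fingers close. It gives the time, the measured TCP pose, the force and the opening at its end, in the units of the state.
- r.sense(): the state, without advancing time (a new reading comes with each control period).
- r.snapshot(name): name is "side" or "top" or "wrist"; returns (picture, depth): 384x512x3 uint8, red, green, blue; 384x512 float32, mm along the optical axis (not along the pixel's ray), 0 where there is no reading.
- r.get_calibration(name): a dict with "fovy" (degrees; the focal length in pixels is half the picture's height over the tangent of half this angle, whatever the lens; pixels are square), "cx", "cy" (the principal point, pixels), "position" and "attitude" of the camera in the world; the wrist camera has in their place "tool_from_camera" (4x4, takes a point from camera to tool coordinates, whose origin is the TCP and whose axes are the tool frame's). Camera axes: x right, y down, z forward; pixel columns grow to the right and rows downward; lengths in mm; the calibration is good to about 2 mm. A picture is of the moment at which its call begins: read the wrist's pose just before it. get_calibration takes no time and is no camera call.
- r.hand_in(): hands the job in, once; it reports no verdict.
The state is a dict: "time": time; "joint_pos": joint angles; "qd": joint speeds; "joint_efforts": joint torques, N m; "tool_pos": TCP position; "tcp_rot": TCP orientation; "ft_force": force on the tool from outside, world axes, zero at the start; "wrist_torque": the same for the moment, N m; "finger_gap": finger opening in mm.
Only numpy, scipy, OpenCV 4.12 (cv2) and the standard library are available. Lean on these libraries where they do the work, as an engineer would, in place of code of your own. Each camera call takes 0.05 s, during which the arm holds its last target. There are 200 camera calls.

## Working session

There is one attempt and no reset: what is moved stays moved. The work goes in short steps, Python scripts to look and compute and a tool call to move; the robot and the scene stay as the last step left them, time stands still between calls to the robot, and variables do not carry over. Pictures are saved under pics/ and viewed, about 8 in all and at most 12, crops included, and the job is handed in when it is done.

Besides the shell and the picture viewer there is one more tool, called after "Emit:" as name(argument=value, ...) on one line, values as JSON. move_arm: Moves the arm, as the interface text tells. Its arguments: {"type":"object","properties":{"deltas":{"type":"array","items":{"type":"array"}},"jaw":{"type":"number"},"squeeze":{"type":"number"}},"required":["deltas"]}

```bash
mkdir -p pics; ls; python3 - <<'E'
from bench import r
import cv2,numpy as np
print(r.sense())
for n in("side","top"):
    p,d=r.snapshot(n); cv2.imwrite(f"pics/{n}0.png",p[:,:,::-1]); np.savez(f"pics/{n}0.npz",p=p,d=d)
    print(n,r.get_calibration(n))
print(r.get_calibration("wrist"))
a=cv2.imread("pics/side0.png");b=cv2.imread("pics/top0.png")
E
```

```text
pics
{'time': 0.0, 'joint_pos': array([ 6.23729477e+01,  7.51319434e+00,  8.53291945e+01, -3.59458822e-04,
        8.72594170e+01, -4.89498373e+00]), 'qd': array([ 0.10501364,  0.01753551, -0.08058632,  0.02510343,  0.0191709 ,
        0.11582429]), 'joint_efforts': array([-1.80516148e-03, -5.69405973e+01, -5.00557387e+01, -2.90389371e-04,
        1.49467302e-02, -2.00429395e-05]), 'tool_pos': array([231.60592503, 552.92012673, 230.26517001]), 'tcp_rot': array([ -94.6929317 ,   89.89819361, -117.42498274]), 'ft_force': array([ 0.1143715 ,  0.77001129, -0.30286708]), 'wrist_torque': array([-0.01097926, -0.03902838, -0.00545177]), 'finger_gap': 85.65347123644776}
side {'fovy': 47.061998084213684, 'cx': 241.40664829315858, 'cy': 188.9281866928679, 'position': array([  129.34196832, -1124.68692557,  1106.27858929]), 'attitude': array([-132.81920268,   -0.78353558,  -19.51545426])}
top {'fovy': 56.26629230152752, 'cx': 262.2191402325814, 'cy': 188.49372216708204, 'position': array([ 469.90240333,  -82.02875734, 1222.17913629]), 'attitude': array([-177.29374455,   -0.85425933,  -90.04411943])}
{'fovy': 67.16267685910367, 'cx': 257.04382750081356, 'cy': 189.34006284390296, 'tool_from_camera': array([[-1.27288775e-04, -3.18206796e-01,  9.48021318e-01,
        -1.41765450e+02],
       [ 9.99999901e-01, -4.44711129e-04, -1.50010779e-05,
        -2.30317776e+00],
       [ 4.26369076e-04,  9.48021222e-01,  3.18206821e-01,
        -8.18281333e+01],
       [ 0.00000000e+00,  0.00000000e+00,  0.00000000e+00,
         1.00000000e+00]])}
```

View pics/top0.png

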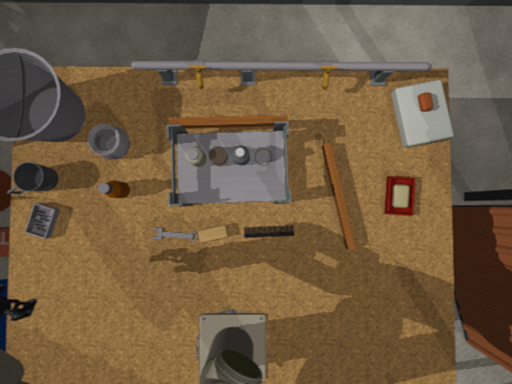

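View pics/side0.png

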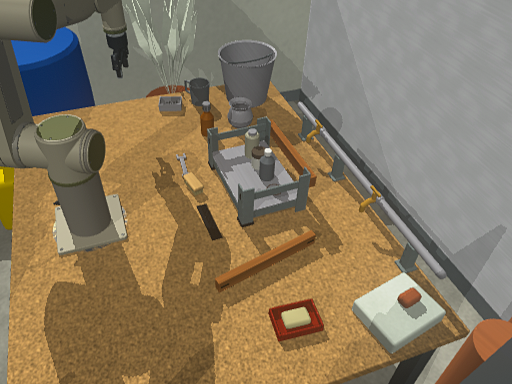

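The top view shows the bottle at about (115,189), the bar from (327,145) to (350,247), the ring at about (263,157) and rack corners at about (170,125) to (288,203). The side view agrees. Next I measure these.

```bash
cat > h.py <<'E'
import numpy as np,cv2
from scipy.spatial.transform import Rotation as Ro
from bench import r
def tool(s): return Ro.from_euler('xyz',s['tcp_rot'],degrees=True).as_matrix(),np.array(s['tool_pos'])
def cam(n,s=None):
    c=r.get_calibration(n); f=192/np.tan(np.radians(c['fovy']/2))
    if n=='wrist':
        R,p=tool(s); T=np.array(c['tool_from_camera']); Rc=R@T[:3,:3]; pc=R@T[:3,3]+p
    else: Rc=Ro.from_euler('xyz',c['attitude'],degrees=True).as_matrix(); pc=np.array(c['position'])
    return f,c['cx'],c['cy'],Rc,pc
def ray(C,uv,z):
    f,cx,cy,R,p=C; uv=np.atleast_2d(np.asarray(uv,float))
    d=np.c_[(uv[:,0]-cx)/f,(uv[:,1]-cy)/f,np.ones(len(uv))]@R.T
    return p+d*((z-p[2])/d[:,2])[:,None]
def cloud(C,d):
    f,cx,cy,R,p=C; v,u=np.indices(d.shape)
    return np.stack([(u-cx)/f*d,(v-cy)/f*d,d],-1)@R.T+p
def proj(C,P):
    f,cx,cy,R,p=C; q=(np.atleast_2d(P)-p)@R
    return np.c_[q[:,0]/q[:,2]*f+cx,q[:,1]/q[:,2]*f+cy]
def blobs(m,amin=20):
    n,l,st,ce=cv2.connectedComponentsWithStats(m.astype(np.uint8))
    return [(st[i].tolist(),ce[i],l==i) for i in range(1,n) if st[i][4]>=amin]
E
python3 - <<'E'
from h import *
R,p=tool(r.sense()); print('tool axes',R.round(3).tolist())
z=np.load('pics/top0.npz');p,d=z['p'],z['d'];C=cam('top');X=cloud(C,d)
hsv=cv2.cvtColor(p,cv2.COLOR_RGB2HSV)
print('bench z',np.median(X[260:300,150:200,2]))
# height mask components
H=X[...,2]
reg=(X[...,0]>300)&(X[...,0]<850)&(abs(X[...,1]+50)<480)&(d>0)
for lo,hi in((155,175),(140,156),(100,130),(35,55)):
    print(lo,hi)
    for st,ce,m in blobs(reg&(H>lo)&(H<hi),8):
        rc=cv2.minAreaRect(np.argwhere(m)[:,::-1].astype(np.float32))
        print(st,ce.round(1),'XYZ',np.median(X[m],0).round(0),'rect',[np.round(q,1) for q in rc])
cv2.imwrite('pics/crop1.png',cv2.resize(p[110:260,80:380,::-1],None,fx=2.6,fy=2.6,interpolation=cv2.INTER_CUBIC))
E
```

```text
tool axes [[-0.001, 0.386, 0.922], [-0.001, 0.922, -0.386], [-1.0, -0.002, -0.0]]
bench z -0.1520455434103951
155 175
[275, 121, 14, 14, 49] [284.  125.3] XYZ [ 715. -169.  165.] rect [array([281.9, 128. ]), array([13.1, 12.9]), np.float64(84.8)]
[167, 124, 14, 15, 62] [170.7 129.1] XYZ [703. 180. 163.] rect [array([173.5, 131. ]), array([14., 13.]), np.float64(90.0)]
[185, 146, 17, 18, 203] [193.2 154.4] XYZ [621. 106. 160.] rect [array([193.3, 154.5]), array([15.8, 16.3]), np.float64(21.8)]
[238, 154, 7, 4, 10] [241.  156.1] XYZ [615. -37. 159.] rect [array([241.2, 156.1]), array([2.2, 6.6]), np.float64(71.6)]
[277, 189, 14, 14, 42] [286.8 197.3] XYZ [ 489. -177.  165.] rect [array([286.2, 198.2]), array([ 9.2, 18.4]), np.float64(45.0)]
[168, 192, 15, 14, 59] [172.2 200.5] XYZ [477. 173. 164.] rect [array([175. , 198.5]), array([13., 14.]), np.float64(90.0)]
140 156
[169, 115, 120, 26, 1050] [227.5 120.9] XYZ [727.   5. 147.] rect [array([228.5, 127.5]), array([119.,  25.]), np.float64(0.0)]
[171, 141, 2, 7, 9] [171.4 144.6] XYZ [652. 177. 141.] rect [array([171.5, 144. ]), array([
[... 2447 characters left out ...]
 XYZ [ 501. -353.   45.] rect [array([339.4, 195.8]), array([109.4,   8.2]), np.float64(76.5)]
[120, 182, 7, 16, 36] [123.9 189.8] XYZ [521. 350.  45.] rect [array([123.3, 189.7]), array([ 5.6, 15.1]), np.float64(3.8)]
[208, 226, 13, 9, 32] [214.1 230.1] XYZ [390.  59.  36.] rect [array([214.7, 230.7]), array([ 5.6, 13.4]), np.float64(68.2)]
[218, 228, 8, 10, 25] [222.1 232. ] XYZ [383.  32.  37.] rect [array([222., 232.]), array([5.4, 9.8]), np.float64(26.6)]
[200, 236, 3, 5, 8] [201.5 237.8] XYZ [364.  98.  37.] rect [array([201., 238.]), array([4., 2.]), np.float64(90.0)]
[213, 236, 6, 3, 8] [215.4 236.6] XYZ [368.  55.  36.] rect [array([215.5, 237. ]), array([2., 5.]), np.float64(90.0)]
```

View pics/crop1.png

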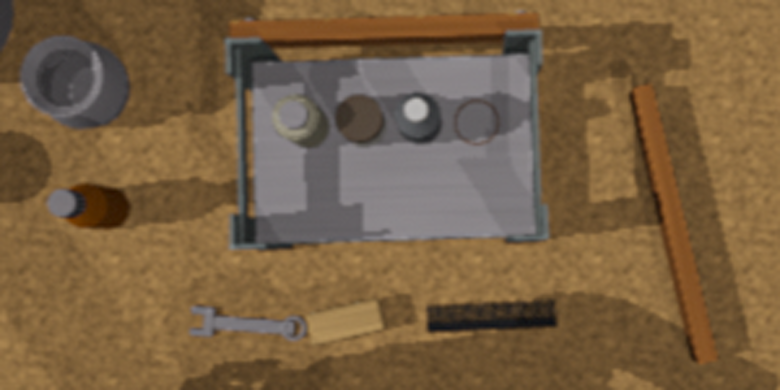

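The crop shows the can, jar and flask, with the ring at about (477,122), which is (263.5,157) in the full picture. Post outer corners are at crop (231,247), (548,238), (226,38) and (541,30). Next I cast rays.

```bash
python3 - <<'E'
from h import *
z=np.load('pics/top0.npz');p,d=z['p'],z['d'];C=cam('top');X=cloud(C,d)
crop=lambda q:np.array(q)/2.6+[80,110]
k=ray(C,crop([[231,247],[548,238],[226,38],[541,30]]),165);print('corners',k.round(0).tolist(),np.linalg.norm(k[0]-k[1]),np.linalg.norm(k[0]-k[2]))
c=k.mean(0); v=(k[0]-k[1]+k[2]-k[3])[:2]; yaw=np.degrees(np.arctan2(-v[0],v[1]));print('rack',c.round(1),yaw)
Rr=Ro.from_euler('z',yaw,degrees=True).as_matrix(); c[2]=0
print('ring pred',c+Rr@[30,-105,60],'place pred',c+Rr@[-132.5,0,125])
print('ring seen',ray(C,[263.4,156.9],60))
print('cap',ray(C,[104.5,188],150))
rc=cv2.minAreaRect(np.argwhere((X[...,2]>38)&(X[...,2]<52)&(abs(X[...,1]+353)<60)&(abs(X[...,0]-500)<220))[:,::-1].astype(np.float32))
b=ray(C,cv2.boxPoints(rc),45);print('bar',b.round(1).tolist(),b.mean(0))
# clutter near the bottle / bar: soap
E
```

```text
corners [[471.0, 176.0, 165.0], [481.0, -182.0, 165.0], [709.0, 184.0, 165.0], [719.0, -175.0, 165.0]] 357.8785247835129 237.91317690172752
rack [595.4   0.8 165. ] 1.6064738835208918
ring pred [ 628.3086715  -103.33402733   60.        ] place pred [462.92891008  -2.93091726 125.        ]
ring seen [[ 627.7554119 -103.3224248   60.       ]]
cap [[522.07443039 370.46282832 150.        ]]
bar [[674.8, -300.6, 45.0], [681.0, -326.6, 45.0], [330.6, -406.1, 45.0], [324.6, -380.3, 45.0]] [ 502.75752863 -353.41798144   45.        ]
```

Emit:
move_arm(deltas=[[[-2,-3,20],5],[[-6,-9,55],12],[[-10,-16,100],20],[[-14,-24,150],30],[[-18,-33,200],40],[[-20,-42,255],50],[[-20,-50,300],58],[[-20,-54,328],63],[[-20,-56,338],65.7],[[-20,-56,338],65.7],[[-20,-56,338],65.7]], jaw=1)

```text
time: 1.48
tool_pos: [520.7, 371.6, 250.3]
tcp_rot: [-46.8, 89.9, -135.1]
ft_force: [0.1, 0.3, 0.3]
finger_gap: 85.4
```

```bash
python3 - <<'E'
from h import *
s=r.sense();R,p0=tool(s);print(p0,s['joint_pos'].round(1),np.degrees(np.arctan2(R[1,1],R[0,1])))
p,d=r.snapshot('wrist');C=cam('wrist',s);X=cloud(C,d)
cv2.imwrite('pics/w1.png',p[:,:,::-1])
for lo,hi in((143,156),(60,85)):
  for st,ce,m in blobs((d>0)&(X[...,2]>lo)&(X[...,2]<hi)&(np.hypot(X[...,0]-522,X[...,1]-370)<60),40):
    (u,v),rad=cv2.minEnclosingCircle(np.argwhere(m)[:,::-1].astype(np.float32))
    print(lo,st,ce.round(1),'circ',u,v,rad,ray(C,[u,v],150).round(1),'diam',2*rad*d[m].mean()/C[0])
E
```

```text
[520.69332915 371.57894696 250.29079546] [30.9 13.3 76.8 -0.  90.  29.2] 1.7067522388458964
143 [242, 167, 36, 36, 993] [259.4 184.5] circ 259.44512939453125 183.8780517578125 18.333877563476562 [[521.6 375.1 150. ]] diam 32.33779263101459
60 [237, 139, 47, 22, 177] [259.2 145.2] circ 260.0 157.0 23.19492530822754 [[521.3 399.  150. ]] diam 50.961328201105346
```

View pics/w1.png

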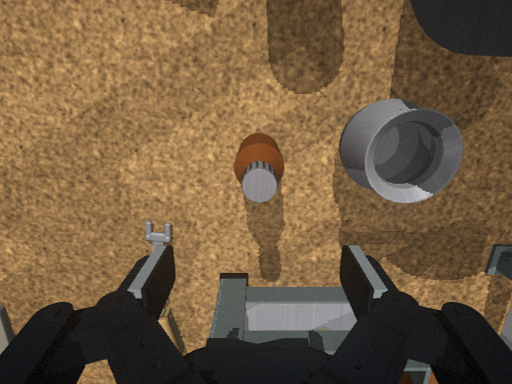

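The wrist picture shows the cap at (259,184), with the lota at right clear of the hand.

Emit:
move_arm(deltas=[[[10,0,-1],0],[[30,1,-2],0],[[50,1,-3],0],[[60,1,-3],0],[[60,1,-3],0]])

```text
time: 2.15
tool_pos: [520.8, 374.1, 188.6]
tcp_rot: [-53.5, 89.7, -141.8]
ft_force: [-0.2, 0.1, -0.2]
finger_gap: 85.3
```

```bash
cat > cap.py <<'E'
from h import *
s=r.sense();R,p0=tool(s);print(p0.round(1),s['finger_gap'],s['ft_force'].round(1))
p,d=r.snapshot('wrist');C=cam('wrist',s);X=cloud(C,d)
import sys
lo,hi,x,y=map(float,sys.argv[1:5]); 
for st,ce,m in blobs((d>0)&(X[...,2]>lo)&(X[...,2]<hi)&(np.hypot(X[...,0]-x,X[...,1]-y)<60),40):
    (u,v),rad=cv2.minEnclosingCircle(np.argwhere(m)[:,::-1].astype(np.float32))
    q=ray(C,[u,v],np.median(X[m][:,2]))[0]
    print(st,'circ',u,v,rad,q.round(1),'in tool',(R.T@(q-p0)).round(1),'diam',2*rad*d[m].mean()/C[0])
E
python3 cap.py 143 156 522 373
```

```text
[520.8 374.1 188.6] 85.3347557249346 [-0.2  0.1 -0.2]
[237, 192, 47, 46, 1624] circ 260.1206970214844 214.4310302734375 23.446165084838867 [521.7 374.9 149.2] in tool [39.4  1.1 -0.9] diam 31.967148899619325
```

Emit:
move_arm(deltas=[[[10,0.5,-0.5],0],[[25,1,-1],0],[[45,1,-1],0],[[62,1,-1],0],[[72,1,-1],0],[[76,1,-1],0],[[76,1,-1],0]])

```text
time: 3.08
tool_pos: [522.3, 375.3, 113.9]
tcp_rot: [-47.7, 89.9, -136.0]
ft_force: [-0.7, -0.0, -0.2]
finger_gap: 85.5
```

Emit:
move_arm(deltas=[[[0,0,0],0],[[0,0,0],0],[[0,0,0],0],[[0,0,0],0],[[0,0,0],0],[[0,0,0],0]], jaw=-1, squeeze=50)

```text
time: 3.82
tool_pos: [522.6, 375.6, 114.6]
tcp_rot: [-41.2, 89.9, -129.5]
ft_force: [-0.9, 0.2, 5.7]
finger_gap: 30.8
```

Emit:
move_arm(deltas=[[[-3,0,0],0],[[-12,0,0],0],[[-30,0,0],0],[[-55,0,0],0],[[-85,0,0],0],[[-115,0,0],0],[[-145,0,0],0],[[-175,0,0],0],[[-200,0,0],0],[[-213,0,0],0],[[-218,0,0],0],[[-218,0,0],0]])

```text
time: 5.32
tool_pos: [522.7, 375.8, 332.0]
tcp_rot: [-47.7, 89.9, -136.0]
ft_force: [0.4, 0.2, -2.7]
finger_gap: 30.9
```

```bash
python3 - <<'E'
from h import *
s=r.sense();R,p0=tool(s);print(p0,s['ft_force'],s['wrist_torque'],s['finger_gap'],np.degrees(np.arctan2(R[1,1],R[0,1])))
p,d=r.snapshot('wrist');cv2.imwrite('pics/w2.png',p[:,:,::-1]);np.savez('pics/w2.npz',p=p,d=d)
d0=np.array([628.3,-103.3,330])-p0;print('move to ring, tool axes',R.T@d0)
E
```

```text
[522.65492145 375.75326425 332.03468937] [ 0.364796    0.19059524 -2.7090142 ] [-0.00987354 -0.00335864  0.00917934] 30.921664835152782 1.7076316072774385
move to ring, tool axes [  2.62967407  91.32602357 481.98516036]
```

View pics/w2.png

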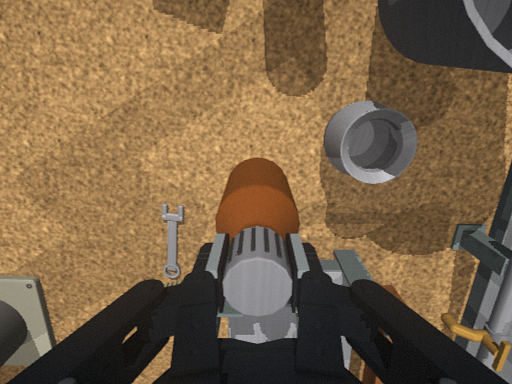

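The bottle hangs straight in the jaws, with cap at (258,265) and foot at (258,165). I carry it past the ring to see the mark unhidden.

Emit:
move_arm(deltas=[[[0,1,5],0],[[0,3,17],0],[[0,6,37],0],[[0,11,65],0],[[0,17,100],0],[[0,23,140],0],[[0,30,180],0],[[0,36,220],0],[[0,43,260],0],[[0,50,300],0],[[0,56,340],0],[[0,62,375],0]])

```text
time: 6.88
tool_pos: [595.3, -0.3, 332.2]
tcp_rot: [-41.2, 89.8, -129.6]
ft_force: [0.4, -0.1, -3.1]
finger_gap: 30.9
```

Emit:
move_arm(deltas=[[[0,5,30],0],[[0,10,60],0],[[0,15,90],0],[[0,19,115],0],[[0,22,135],0],[[0,25,150],0],[[0,26,158],0],[[0,27,160],0],[[0,27,160],0],[[0,27,160],0]])

```text
time: 8.12
tool_pos: [626.9, -158.7, 332.6]
tcp_rot: [-42.3, 89.8, -130.6]
ft_force: [0.6, -0.3, -3.4]
finger_gap: 31.3
```

```bash
python3 - <<'E'
from h import *
s=r.sense();R,p0=tool(s);print(p0,s['ft_force'],s['finger_gap'],np.degrees(np.arctan2(R[1,1],R[0,1])))
p,d=r.snapshot('wrist');np.savez('pics/w3.npz',p=p,d=d,R=R,p0=p0)
C=cam('wrist',s);X=cloud(C,d);print('ring pred px',proj(C,[628.3,-103.3,60]))
i=p[::-1,::-1].copy() if 0 else p
cv2.imwrite('pics/w3.png',p[:,:,::-1])
m=(d>0)&(abs(X[...,2]-p0[2]-36)<4)&(np.hypot(X[...,0]-p0[0],X[...,1]-p0[1])<40)
for st,ce,b in blobs(m,100):
    (u,v),rad=cv2.minEnclosingCircle(np.argwhere(b)[:,::-1].astype(np.float32));q=ray(C,[u,v],np.median(X[b][:,2]))[0];print('cap?',st,u,v,rad*2*d[b].mean()/C[0],q,R.T@(q-p0))
E
```

```text
[ 626.86756516 -158.73924974  332.63469411] [ 0.61204046 -0.25675836 -3.35806108] 31.28687344952982 1.6706826994513249
ring pred px [[260.24110264 110.45499298]]
cap? [195, 254, 123, 63, 4310] 256.0 271.5 53.44936686006357 [ 625.24383218 -152.32513532  367.33110343] [-34.70817482  -1.50921071  -6.37832863]
```

View pics/w3.png

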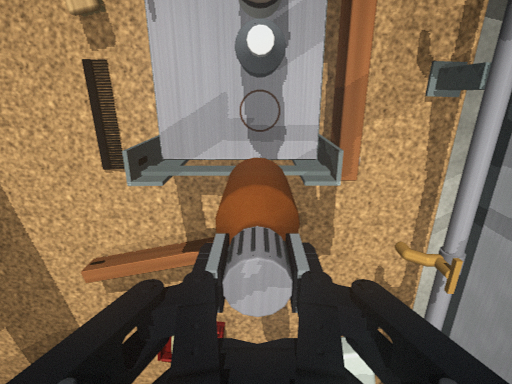

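The ring is at (259.5,110.5), within 1 px of prediction, so the top and wrist views agree. Next I find the bottle's axis relative to the tool.

```bash
python3 - <<'E'
from h import *
z=np.load('pics/w3.npz');p,d,R,p0=z['p'],z['d'],z['R'],z['p0']
C=cam('wrist',{'tcp_rot':r.sense()['tcp_rot'],'tool_pos':p0});X=(cloud(C,d)-p0)@R  # tool coords
for v in range(150,330,6): print(v,X[v,257].round(1),p[v,257],end=' | ' if v%12 else '\n')
# body: silhouette by colour
hsv=cv2.cvtColor(p,cv2.COLOR_RGB2HSV)
for lo,hi in((-40,-34),(100,116),(60,90),(31,50)):
    m=(d>0)&(X[...,0]>lo)&(X[...,0]<hi)&(abs(X[...,1])<32)&(abs(X[...,2])<40)
    q=X[m]; print(lo,hi,len(q),q.min(0).round(1),q.max(0).round(1),np.median(q,0).round(1))
    # circle fit of yz
    if lo>0 and len(q)>20:
        A=np.c_[2*q[:,1:],np.ones(len(q))];s=np.linalg.lstsq(A,(q[:,1:]**2).sum(1),rcond=None)[0];print('circle',s[:2],np.sqrt(s[2]+s[0]**2+s[1]**2))
E
```

```text
150 [273.1  -0.9  -0.6] [113 114 116] | 156 [274.2  -0.9   8.4] [167 167 172]
162 [ 91.3  -1.  -25.3] [115  67  39] | 168 [ 72.6  -1.  -25. ] [105  60  33]
174 [ 53.8  -1.  -25.4] [111  66  38] | 180 [ 40.5  -1.  -25. ] [115  64  37]
186 [ 28.8  -1.  -24.7] [139  76  39] | 192 [ 26.4  -1.  -21.6] [145  80  36]
198 [ 21.7  -1.  -19.4] [148  83  38] | 204 [ 17.8  -1.  -17. ] [147  81  38]
210 [ 14.3  -1.  -14.6] [147  81  35] | 216 [ 12.   -1.  -11.8] [147  82  36]
222 [  7.5  -1.  -10.2] [130  71  34] | 228 [ -7.3  -1.1 -13.7] [129 125 128]
234 [-13.5  -1.1 -13.5] [130 126 128] | 240 [-19.   -1.1 -13.1] [127 123 126]
246 [-24.8  -1.1 -13.2] [127 126 126] | 252 [-29.8  -1.1 -13. ] [126 124 125]
258 [-33.3  -1.1 -12.2] [185 182 185] | 264 [-35.4  -1.1 -10.6] [153 150 154]
270 [-34.7  -1.1  -7.1] [171 170 174] | 276 [-34.2  -1.1  -3.8] [150 147 150]
282 [-34.7  -1.1  -1. ] [147 149 153] | 288 [-35.4  -1.1   1.6] [151 149 153]
294 [-34.3  -1.1   5.6] [169 167 171] | 300 [-35.   -1.1   8.3] [173 171 172]
306 [-33.9  -1.1  12.5] [165 163 168] | 312 [-34.2  -1.1  15.6] [164 164 166]
318 [333.2  -1.  355.8] [184 144  95] | 324 [334.9  -1.  372.7] [167 132  89]
-40 -34 3672 [-40.  -28.2 -14. ] [-34.   31.1  18. ] [-34.8  -1.1   0.5]
100 116 123 [100.  -24.8 -25.4] [112.4  25.7  -6.7] [104.9   0.7 -23.1]
circle [-0.71281511  2.54340496] 27.720958999719045
60 90 541 [ 60.  -25.4 -25.6] [90.  25.5 -7. ] [ 73.6  -0.3 -22.8]
circle [-0.73749329  2.53437982] 27.703315038732715
31 50 583 [ 31.  -28.1 -25.7] [50.  25.7  6.6] [ 39.5  -0.4 -22.7]
circle [-0.78972443  2.49710142] 27.642026328931774
```

Emit:
move_arm(deltas=[[[0,0.5,-6],0],[[0,1,-18],0],[[0,2,-34],0],[[0,3,-48],0],[[0,3,-56],0],[[0,3,-57.5],0],[[5,3,-57.5],0],[[15,3,-57.5],0],[[30,3,-57.5],0],[[50,3,-57.5],0],[[70,3,-57.5],0],[[85,3,-57.5],0]])

```text
time: 9.68
tool_pos: [627.3, -101.4, 245.1]
tcp_rot: [-65.7, 89.7, -154.0]
ft_force: [0.1, 0.5, -3.0]
finger_gap: 30.8
```

Emit:
move_arm(deltas=[[[15,0,0],0],[[30,0,0],0],[[43,0,0],0],[[53,0,0],0],[[60,0,0],0],[[64,0,0],0],[[66,0,0],0],[[66,0,0],0]])

```text
time: 10.68
tool_pos: [627.1, -101.5, 179.3]
tcp_rot: [-63.8, 89.8, -152.1]
ft_force: [0.8, -1.1, -3.4]
finger_gap: 30.9
```

```bash
python3 - <<'E'
from h import *
s=r.sense();R,p0=tool(s);print(p0,s['ft_force'],s['finger_gap'],R.T@(np.array([628.2,-101.2,174.6])-p0))
for n in('top','side'):
    p,d=r.snapshot(n);np.savez(f'pics/{n}4.npz',p=p,d=d)
p,d=r.snapshot('wrist')
C=cam('wrist',s);X=(cloud(C,d)-p0)@R
for lo,hi in((85,110),(60,85),(31,50)):
    m=(d>0)&(X[...,0]>lo)&(X[...,0]<hi)&(abs(X[...,1])<32)&(X[...,2]<5)&(X[...,2]>-40); q=X[m]
    if len(q)>20:
        A=np.c_[2*q[:,1:],np.ones(len(q))];t=np.linalg.lstsq(A,(q[:,1:]**2).sum(1),rcond=None)[0];print('axis',t[:2],p0+R@[0,t[0],t[1]])
cv2.imwrite('pics/w4.png',p[:,:,::-1])
E
```

```text
[ 627.14635953 -101.48854998  179.29142135] [ 0.84842773 -1.11539447 -3.37120369] 30.94571112844992 [ 4.68675014  1.07984199 -0.26677321]
axis [-0.72477254  2.50183981] [ 626.49467598 -104.0104041   179.29904005]
axis [-0.76342579  2.53710385] [ 626.45706518 -104.04677725  179.29925814]
axis [-0.79512614  2.41138803] [ 626.42172148 -103.92203677  179.2991405 ]
```

View pics/w4.png

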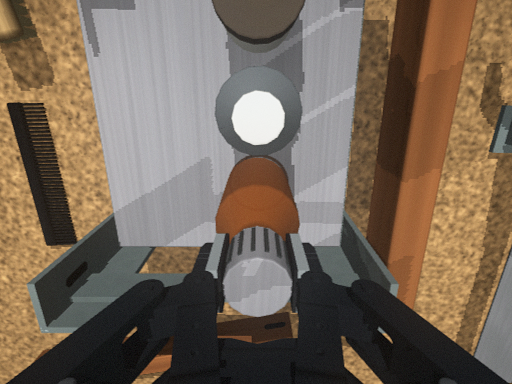

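The foot hangs about 5 mm above the deck, clear of the flask and nearly on the ring. I lower it.

Emit:
move_arm(deltas=[[[1,1,-0.3],0],[[2,1,-0.3],0],[[3,1,-0.3],0],[[3.7,1,-0.3],0],[[4.2,1,-0.3],0],[[4.2,1,-0.3],0]])

```text
time: 11.58
tool_pos: [628.2, -101.2, 175.2]
tcp_rot: [-62.4, 89.8, -150.7]
ft_force: [0.2, 0.5, -3.2]
finger_gap: 30.9
```

Emit:
move_arm(deltas=[[[0.4,0,0],0],[[0.8,0,0],0],[[1.1,0,0],0],[[1.1,0,0],0]])

```text
time: 12.08
tool_pos: [628.3, -101.3, 174.6]
tcp_rot: [-56.1, 89.8, -144.5]
ft_force: [-1.9, 0.4, 0.9]
finger_gap: 31.0
```

Emit:
move_arm(deltas=[[[0,0,0],0],[[0,0,0],0],[[0,0,0],0],[[0,0,0],0],[[0,0,0],0]], jaw=0.6)

```text
time: 12.7
tool_pos: [628.3, -101.3, 174.6]
tcp_rot: [-56.7, 89.8, -145.0]
ft_force: [0.5, 0.6, 0.3]
finger_gap: 68.1
```

Emit:
move_arm(deltas=[[[-5,0,0],0],[[-15,0,0],0],[[-35,0,0],0],[[-60,0,0],0],[[-90,0,0],0],[[-115,0,0],0],[[-120,0,10],0],[[-120,0,30],0],[[-120,0,50],0],[[-120,0,60],0],[[-120,0,60],0]])

```text
time: 14.08
tool_pos: [630.0, -162.2, 293.7]
tcp_rot: [-71.7, 89.7, -160.1]
ft_force: [-0.1, 1.5, -0.1]
finger_gap: 68.7
```

```bash
python3 - <<'E'
from h import *
s=r.sense();R,p0=tool(s);print(p0,s['ft_force'],s['finger_gap'],s['time'])
p,d=r.snapshot('wrist');np.savez('pics/w5.npz',p=p,d=d);cv2.imwrite('pics/w5.png',p[:,:,::-1])
C=cam('wrist',s);X=cloud(C,d)
m=(d>0)&(X[...,2]>204)&(X[...,2]<216)&(np.hypot(X[...,0]-628,X[...,1]+103)<30)
for st,ce,b in blobs(m,50):
    (u,v),rad=cv2.minEnclosingCircle(np.argwhere(b)[:,::-1].astype(np.float32));print('cap',u,v,ray(C,[u,v],210),rad*2*d[b].mean()/C[0])
q=X[(d>0)&(X[...,2]>65)&(X[...,2]<140)&(np.hypot(X[...,0]-628,X[...,1]+103)<33)]
if len(q)>20:
    A=np.c_[2*q[:,:2],np.ones(len(q))];t=np.linalg.lstsq(A,(q[:,:2]**2).sum(1),rcond=None)[0];print('body axis',t[:2],np.sqrt(t[2]+t[0]**2+t[1]**2),len(q))
print('cap diffs; bar target', R.T@(np.array([502.8,-353.4,250])-p0))
E
```

```text
[ 629.99814713 -162.18346988  293.68691151] [-0.07420744  1.518463   -0.07005185] 68.72147966328191 14.075
cap 257.5 121.0 [[ 627.40241042 -103.3465421   210.        ]] 32.202476162413305
cap diffs; bar target [  44.60782735 -132.15486549  187.60839407]
```

View pics/w5.png

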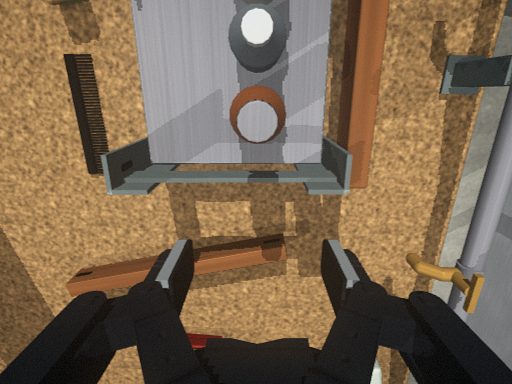

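The bottle stands free on the ring, its cap at (257.5,121), which is (627.4, −103.3). Next is the bar.

Emit:
move_arm(deltas=[[[2,-4,6],3],[[6,-14,20],10],[[10,-28,40],18],[[15,-44,62],27],[[20,-60,86],37],[[26,-78,110],47],[[32,-95,135],56],[[37,-110,156],65],[[41,-122,173],72],[[44,-130,184],77],[[45,-132,187.5],78.9],[[45,-132,187.5],78.9]], jaw=1)

```text
time: 15.62
tool_pos: [503.5, -352.1, 249.8]
tcp_rot: [4.2, 89.8, -163.0]
ft_force: [-0.3, -0.1, -0.5]
finger_gap: 85.5
```

```bash
cat > bar.py <<'E'
from h import *
s=r.sense();R,p0=tool(s);print(p0,s['ft_force'],s['finger_gap'],s['time'],'yaw',np.degrees(np.arctan2(R[1,1],R[0,1])))
p,d=r.snapshot('wrist');cv2.imwrite('pics/w6.png',p[:,:,::-1])
C=cam('wrist',s);X=cloud(C,d)
m=(d>0)&(X[...,2]>36)&(X[...,2]<55)&(X[...,1]<-230)
for st,ce,b in blobs(m,300):
    rc=cv2.minAreaRect(np.argwhere(b)[:,::-1].astype(np.float32));k=ray(C,cv2.boxPoints(rc),45)
    e=[np.linalg.norm(k[1]-k[0]),np.linalg.norm(k[2]-k[1])];l=(k[1]-k[0]) if e[0]>e[1] else (k[2]-k[1])
    print(st,np.round(e,1),'c',k.mean(0).round(1),'ang',np.degrees(np.arctan2(l[1],l[0])),'tool',(R.T@(k.mean(0)-p0)).round(1))
E
python3 bar.py
```

```text
[ 503.52945492 -352.14741126  249.80480565] [-0.30409904 -0.05573507 -0.5019375 ] 85.54396543046997 15.625 yaw -77.21883358825713
[247, 0, 24, 286, 5894] [ 23.8 350.7] c [ 499.5 -356.9   45. ] ang -166.4194989481251 tool [204.8   3.6   4.1]
[488, 0, 24, 69, 1133] [23.8 67.6] c [ 695.7 -576.9   45. ] ang -151.49653874805142 tool [ 204.3  261.6 -138.6]
```

View pics/w6.png

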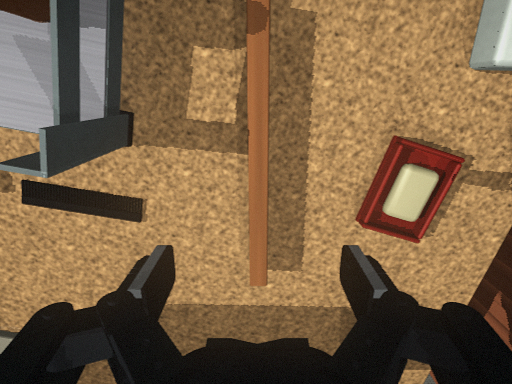

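```bash
python3 - <<'E'
from h import *
s=r.sense();R,p0=tool(s);C=cam('wrist',s)
p=cv2.imread('pics/w6.png');h=cv2.cvtColor(p,cv2.COLOR_BGR2HSV)
m=(h[...,0]<12)&(h[...,1]>110)&(p[...,2]>90); m[:,:235]=0; m[:,285:]=0
P=[]
for v in(60,100,150,200,250,275):
    c=np.flatnonzero(m[v]);print(v,c.min(),c.max(),len(c)); P.append([(c.min()+c.max())/2,v])
Q=ray(C,P,45);l=np.polyfit(Q[:,0],Q[:,1],1);a=np.arctan(l[0]);print('ang',np.degrees(a))
rows=np.flatnonzero(m[:,250:268].sum(1)>10);print(rows.max())
e=ray(C,[258,rows.max()+.5],45)[0];c=e+180*np.array([np.cos(a),np.sin(a),0]);print(e,c,'tool',R.T@(c-p0))
q=R.T@(np.array([*(502.8,-353.4),45])-p0);print('top est tool',q)
E
```

```text
60 247 247 1Traceback (most recent call last):
  File "<stdin>", line 7, in <module>
    return umr_minimum(a, axis, None, out, keepdims, initial, where)
ValueError: zero-size array to reduction operation minimum which has no identity
```

```bash
python3 - <<'E'
from h import *
s=r.sense();R,p0=tool(s);C=cam('wrist',s);p,d=r.snapshot('wrist');X=cloud(C,d)
m=(d>0)&(X[...,2]>38)&(X[...,2]<52); m[:,:235]=0; m[:,285:]=0
P=[]
for v in range(30,276,10):
    c=np.flatnonzero(m[v]); P.append([(c.min()+c.max())/2,v])
print(P[0],P[-1])
Q=ray(C,P,45);l=np.polyfit(Q[:,0],Q[:,1],1);a=np.arctan(l[0]);print('ang',np.degrees(a))
rows=np.flatnonzero(m[:,250:266].sum(1)>10)
e=ray(C,[258,rows.max()+.5],45)[0];c=e+180*np.array([np.cos(a),np.sin(a),0]);print(rows.max(),e,c,'tool',R.T@(c-p0))
print('top est tool',R.T@(np.array([502.8,-353.4,45])-p0))
E
```

```text
[np.float64(258.5), 30] [np.float64(258.5), 270]
ang 12.896871660160569
285 [ 327.71047253 -395.39112907   45.        ] [ 503.16968132 -355.21568817   45.        ] tool [204.95366413   2.90444475   0.35893736]
top est tool [204.95259208   1.05199017   0.31652638]
```

Emit:
move_arm(deltas=[[[8,1,0],0],[[28,2,0.3],0],[[58,2,0.3],0],[[93,2,0.3],0],[[128,2,0.3],0],[[160,2,0.3],0],[[188,2,0.3],0],[[210,2,0.3],0],[[227,2,0.3],0],[[238,2,0.3],0],[[243,2,0.3],0],[[243,2,0.3],0]])

```text
time: 17.23
tool_pos: [503.2, -354.5, 7.2]
tcp_rot: [12.7, 89.8, -154.5]
ft_force: [0.3, 0.5, 1.0]
finger_gap: 85.7
```

Emit:
move_arm(deltas=[[[0,0,0],0],[[0,0,0],0],[[0,0,0],0],[[0,0,0],0],[[0,0,0],0],[[0,0,0],0]], jaw=-1, squeeze=30)

```text
time: 17.98
tool_pos: [503.4, -354.7, 7.6]
tcp_rot: [20.8, 89.8, -146.4]
ft_force: [-1.1, 0.0, 4.5]
finger_gap: 25.2
```

Emit:
move_arm(deltas=[[[-3,0,0],0],[[-12,0,0],0],[[-30,0,0],0],[[-55,0,0],0],[[-82,0,0],0],[[-110,0,0],0],[[-140,0,0],0],[[-170,0,0],0],[[-200,0,0],0],[[-225,0,0],0],[[-240,0,0],0],[[-245,0,0],0]])

```text
time: 19.48
tool_pos: [504.5, -354.4, 254.2]
tcp_rot: [52.0, 89.8, -115.1]
ft_force: [-0.1, -0.5, -2.4]
finger_gap: 24.6
```

```bash
python3 - <<'E'
from h import *
s=r.sense();R,p0=tool(s);print(p0,s['ft_force'],s['wrist_torque'],s['finger_gap'],'yaw',np.degrees(np.arctan2(R[1,1],R[0,1])))
print('to',R.T@(np.array([430,-3,252])-p0), s['joint_pos'].round(1))
E
```

```text
[ 504.50710385 -354.42520774  254.20949337] [-0.10327417 -0.46997114 -2.39774129] [-0.03539021  0.04250034 -0.0097045 ] 24.643638142801276 yaw -77.1703731202021
to [   1.129175   -359.20124448   -5.39054206] [-39.7   9.5  80.7  -0.2  89.8  37.4]
```

Emit:
move_arm(deltas=[[[0,-6,0],-2],[[0,-20,0],-5],[[0,-42,-1],-10],[[0,-72,-1],-16],[[0,-106,-2],-23],[[0,-142,-2],-31],[[0,-178,-3],-39],[[0,-214,-3],-47],[[0,-250,-4],-55],[[0,-284,-4],-62],[[0,-314,-5],-68],[[0,-338,-5],-73]])

```text
time: 20.98
tool_pos: [433.2, -22.2, 251.8]
tcp_rot: [-46.8, 89.7, -140.6]
ft_force: [0.4, 0.1, -2.1]
finger_gap: 24.8
```

```bash
python3 - <<'E'
from h import *
s=r.sense();R,p0=tool(s);y=np.degrees(np.arctan2(R[1,1],R[0,1]));print(p0,s['ft_force'],s['finger_gap'],'yaw',y,'turn',y-1.6)
print('to',R.T@(np.array([430,-3,252])-p0))
E
```

```text
[433.19061985 -22.24557787 251.84989431] [ 0.40881747  0.10018378 -2.08048177] 24.766527667777506 yaw -3.8616415826573696 turn -5.46164158265737
to [ -0.19409675  -4.47998446 -18.98649309]
```

Emit:
move_arm(deltas=[[[0,-2,-8],-2.5],[[0,-4,-15],-4.5],[[0,-4.5,-19],-5.5],[[8,-4.5,-19],-5.5],[[24,-4.5,-19],-5.5],[[44,-4.5,-19],-5.5],[[66,-4.5,-19],-5.5],[[88,-4.5,-19],-5.5],[[108,-4.5,-19],-5.5],[[124,-4.5,-19],-5.5],[[133,-4.5,-19],-5.5],[[135,-4.5,-19],-5.5]])

```text
time: 22.48
tool_pos: [429.2, -3.4, 116.2]
tcp_rot: [-59.9, 89.7, -148.3]
ft_force: [-0.7, 0.3, -1.6]
finger_gap: 24.8
```

```bash
python3 - <<'E'
from h import *
s=r.sense();R,p0=tool(s);y=np.degrees(np.arctan2(R[1,1],R[0,1]));print(p0,s['ft_force'],s['wrist_torque'],s['finger_gap'],'yaw',y)
p,d=r.snapshot('wrist');a,da=r.snapshot('side');np.savez('pics/s7.npz',p=p,d=d,a=a,da=da)
C=cam('side');print('bar ends pred',proj(C,[p0+R@[-15,0,-180],p0+R@[-15,0,180],p0+R@[-15,0,0]]).round(0).tolist())
cv2.imwrite('pics/w7.png',np.vstack([cv2.resize(p[...,::-1],(400,300)),cv2.resize(a[90:250,140:340,::-1],(375,300)).copy() if 0 else cv2.resize(a[90:240,140:340,::-1],(400,300),interpolation=cv2.INTER_CUBIC)]))
E
```

```text
[429.1557213   -3.43764494 116.16616144] [-0.72852958  0.3433608  -1.56374406] [-0.0237143  -0.04648263 -0.0146823 ] 24.780620320187992 yaw 1.6267359808572464
bar ends pred [[195.0, 139.0], [229.0, 202.0], [211.0, 168.0]]
```

View pics/w7.png

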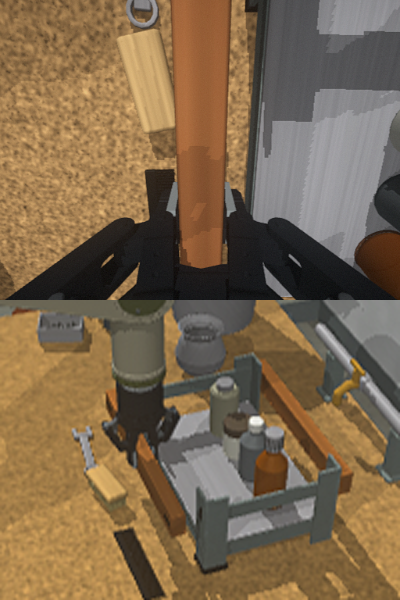

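The bar is held in front of and parallel to the posts, level to the eye, and the bottle stands in the row. Now I check its tilt and ends numerically.

```bash
python3 - <<'E'
from h import *
s=r.sense();R,p0=tool(s);z=np.load('pics/s7.npz')
for n,d in(('wrist',z['d']),('side',z['da'])):
    C=cam(n,s);X=cloud(C,d);q=X[(d>0)&(abs(X[...,2]-153)<7)&(abs((X-p0)@R[:,1])<10)&(abs(X[...,1]-p0[1])<195)&(abs(X[...,1]-p0[1])>50)]
    l=np.polyfit(q[:,1],q[:,2],1);print(n,len(q),'y',q[:,1].min(),q[:,1].max(),'tilt',np.degrees(np.arctan(l[0])),'z mid',np.polyval(l,p0[1]),'x-line',np.polyfit(q[:,1],q[:,0],1))
C=cam('side');X=cloud(C,z['da']);d=z['da']
# right post front face points & top
q=X[(d>0)&(X[...,2]>70)&(X[...,2]<160)&(abs(X[...,1]+165)<25)&(abs(X[...,0]-480)<25)];print('post_r pts',len(q),q.min(0).round(1),np.percentile(q,10,axis=0).round(1))
q=X[(d>0)&(X[...,2]>161)&(X[...,2]<169)&(abs(X[...,1]+165)<40)&(abs(X[...,0]-490)<40)];print('post_r top',q.min(0),q.max(0),len(q))
hs=cv2.cvtColor(z['a'],cv2.COLOR_RGB2HSV)
# bar end face (faces -y)
m=(d>0)&(abs((X-p0)@R[:,1])<16)&(X[...,2]>105)&(X[...,2]<150)&(X[...,1]<-150)&(X[...,1]>-200)
q=X[m];print('bar end',len(q),np.median(q,0),q[:,1].min())
s=s;print('place in tool',R.T@(np.array([462.9,-2.9,125-22.5+7.6])-p0))
E
```

```text
wrist 10263 y 46.54806805803473 104.22907218587943 tilt 0.04064690365933618 z mid 153.75497776557046 x-line [-2.70296577e-02  4.29671269e+02]
side 207 y -186.7670443394187 176.5656249209901 tilt 0.06468347618161195 z mid 153.7238678894042 x-line [-3.88610266e-02  4.27877338e+02]
post_r pts 241 [ 478.4 -185.2   70. ] [ 479.6 -182.5   78.7]
post_r top [ 478.6659896  -182.64561231  161.26479069] [ 520.02153533 -144.34857704  168.96574307] 39
bar end 96 [ 429.36499731 -181.83276354  129.42711814] -189.35115357196787
place in tool [ 6.87265186 33.16766314  0.36623577]
```

Emit:
move_arm(deltas=[[[1,2,0],0],[[3,7,0],0],[[5,14,0.3],0],[[6,20,0.3],0],[[6.3,25,0.3],0],[[6.3,28,0.3],0],[[6.3,29,0.3],0],[[6.3,29,0.3],0]])

```text
time: 23.58
tool_pos: [458.7, -2.9, 110.7]
tcp_rot: [-49.2, 89.7, -137.6]
ft_force: [-0.7, -0.8, -1.8]
finger_gap: 24.6
```

Emit:
move_arm(deltas=[[[0,1,0],0],[[0,2,0],0],[[0,3,0],0],[[0,3,0],0]])

```text
time: 24.08
tool_pos: [461.7, -2.9, 110.6]
tcp_rot: [-50.2, 89.7, -138.5]
ft_force: [-0.4, -0.1, -1.8]
finger_gap: 25.3
```

Emit:
move_arm(deltas=[[[0.5,0.5,0],0],[[0.5,1,0],0],[[0.5,1.5,0],0],[[0.5,1.5,0],0]])

```text
time: 24.58
tool_pos: [462.0, -2.8, 109.8]
tcp_rot: [-66.0, 89.6, -154.3]
ft_force: [-7.2, 0.5, 2.2]
finger_gap: 24.9
```

Emit:
move_arm(deltas=[[[0,1.7,0],0],[[0,1.7,0],0],[[0,1.7,0],0],[[0,1.7,0],0]])

```text
time: 25.08
tool_pos: [461.9, -2.7, 109.2]
tcp_rot: [-75.5, 89.4, -163.9]
ft_force: [-10.2, 0.0, 3.4]
finger_gap: 24.9
```

```bash
python3 - <<'E'
from h import *
F=[]
for i in range(2):
    s=r.sense();F.append(s['ft_force']); p,d=r.snapshot('side'); w,dw=r.snapshot('wrist')
R,p0=tool(s);print(np.round(F,1).tolist(),s['wrist_torque'],p0,'yaw',np.degrees(np.arctan2(R[1,1],R[0,1])))
for n,D in(('wrist',dw),('side',d)):
    C=cam(n,s);X=cloud(C,D);q=X[(D>0)&(abs(X[...,2]-147.5)<6)&(abs((X-p0)@R[:,1])<10)&(abs(X[...,1]-p0[1])<195)&(abs(X[...,1]-p0[1])>45)]
    l=np.polyfit(q[:,1],q[:,2],1);print(n,len(q),'tilt',np.degrees(np.arctan(l[0])),'z',np.polyval(l,p0[1]),'xline',np.polyfit(q[:,1],q[:,0],1))
cv2.imwrite('pics/s8.png',np.hstack([cv2.resize(p[120:240,170:330,::-1],(560,420),interpolation=cv2.INTER_CUBIC)]))
E
```

```text
[[-10.2, 0.0, 3.4], [-10.4, -0.2, 3.3]] [-0.05805043  1.39921112  0.21518192] [461.89262425  -2.76070169 109.20039449] yaw 1.6582067361200343
wrist 10894 tilt 0.09126042868909291 z 145.84081891720479 xline [-2.75445687e-02  4.62088985e+02]
side 218 tilt 0.07387263487134108 z 146.71812744925768 xline [-3.56674527e-02  4.61051048e+02]
```

View pics/s8.png

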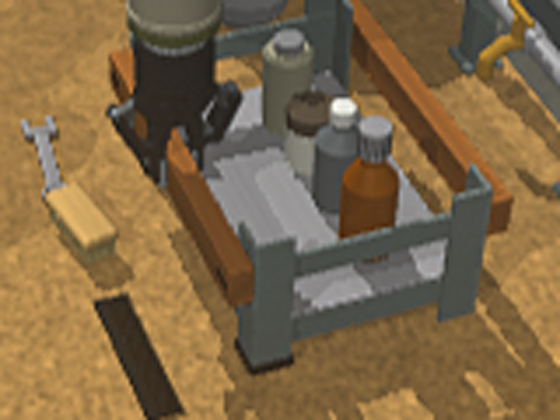

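The bar lies flat across the posts with all else in place. It sits about 1.3 mm low, so I raise it slightly while pressing.

Emit:
move_arm(deltas=[[[-0.8,1.2,0],0],[[-1.6,1.2,0],0],[[-2,1.4,0],0],[[-2,1.6,0],0],[[-2,1.7,0],0],[[-2,1.7,0],0]])

```text
time: 26.02
tool_pos: [461.7, -2.6, 110.0]
tcp_rot: [-80.4, 89.1, -168.7]
ft_force: [-9.0, -0.6, -3.0]
finger_gap: 24.5
```

```bash
cat > chk.py <<'E'
from h import *
import sys
F=[]
for i in range(int(sys.argv[1])):
    s=r.sense();F.append(s['ft_force']); p,d=r.snapshot('side'); w,dw=r.snapshot('wrist')
R,p0=tool(s);print(np.mean(F,0).round(2),np.min(F,0).round(1),np.max(F,0).round(1),s['wrist_torque'].round(2),p0,'yaw',np.degrees(np.arctan2(R[1,1],R[0,1])),'xt',R[:,0].round(4),s['time'],s['finger_gap'])
for n,D in(('wrist',dw),('side',d)):
    C=cam(n,s);X=cloud(C,D);q=X[(D>0)&(abs(X[...,2]-147.5)<6)&(abs((X-p0)@R[:,1])<10)&(abs(X[...,1]-p0[1])<195)&(abs(X[...,1]-p0[1])>45)]
    l=np.polyfit(q[:,1],q[:,2],1);A=np.c_[q[:,:2]-p0[:2],np.ones(len(q))];g=np.linalg.lstsq(A,q[:,2],rcond=None)[0]
    print(n,len(q),'tilt',np.degrees(np.arctan(l[0])),'z',np.polyval(l,p0[1]),'yaw',-np.degrees(np.polyfit(q[:,1],q[:,0],1)[0]),'pitch slope deg',np.degrees(g[0]))
C=cam('wrist',s);X=cloud(C,dw);print('deck z',np.median(X[(dw>0)&(abs(X[...,2]-60)<8)&(X[...,0]>510)&(X[...,0]<590)][:,2]))
np.savez('pics/last.npz',p=p,d=d,w=w,dw=dw)
E
python3 chk.py 2
```

```text
[-8.48 -0.62 -2.7 ] [-9.  -0.6 -3. ] [-8.  -0.6 -2.4] [-0.11  1.12  0.24] [461.70672936  -2.61512604 109.98825384] yaw 1.6719596849965828 xt [-0.0146 -0.0029 -0.9999] 26.125 24.811175179133084
wrist 10904 tilt 0.05136442943416368 z 146.61700991176383 yaw 1.5648417378684538 pitch slope deg -0.9713654157922108
side 223 tilt 0.04798789552194169 z 147.35434823172463 yaw 1.8757034704224187 pitch slope deg -1.6812562233267898
deck z 59.269015839907084
```

Emit:
move_arm(deltas=[[[-0.8,1.8,0],0],[[-0.8,1.9,0],0],[[-0.8,1.9,0],0],[[-0.8,1.9,0],0],[[-0.8,1.9,0],0],[[-0.8,1.9,0],0]])

```text
time: 26.98
tool_pos: [461.6, -2.7, 110.0]
tcp_rot: [-82.6, 88.9, -170.9]
ft_force: [-11.9, -0.7, 2.2]
finger_gap: 24.4
```

```bash
python3 chk.py 6
```

```text
[-11.85  -0.84   2.71] [-12.8  -1.5   2.1] [-11.   -0.5   3.2] [-0.17  1.55  0.15] [461.57476289  -2.62140624 110.00879347] yaw 1.6788645100953195 xt [-0.0194 -0.0031 -0.9998] 27.475 24.95284039016568
wrist 10927 tilt 0.02683616706845939 z 146.68126786934536 yaw 1.619907445824166 pitch slope deg -1.1521853918671645
side 228 tilt 0.14625996780372147 z 147.1307651479005 yaw 2.1000966248893276 pitch slope deg -2.546222956738246
deck z 59.25407644059891
```

```bash
python3 chk.py 14; python3 - <<'E'
from h import *
p,d=r.snapshot('top');C=cam('top');X=cloud(C,d)
for n in('top','side'):
    if n=='side': p,d=r.snapshot('side');C=cam('side');X=cloud(C,d)
    for st,ce,b in blobs((d>0)&(X[...,2]>204)&(X[...,2]<216)&(np.hypot(X[...,0]-628,X[...,1]+103)<30),10):
        (u,v),rad=cv2.minEnclosingCircle(np.argwhere(b)[:,::-1].astype(np.float32));print(n,'cap',ray(C,[u,v],210).round(1))
s=r.sense();print(s['time'],s['ft_force'])
E
```

```text
[-12.23  -0.92   2.64] [-12.9  -1.6   2. ] [-11.2   0.1   3.3] [-0.16  1.56  0.22] [461.5864353   -2.6508352  110.02389248] yaw 1.6759283619786036 xt [-0.0193 -0.0031 -0.9998] 28.875 24.41516027752052
wrist 10892 tilt 0.007563429290629787 z 146.73033450394968 yaw 1.6006855548251604 pitch slope deg -1.143904706091567
side 220 tilt 0.08829846041180822 z 147.4146851935795 yaw 2.040453328467686 pitch slope deg -1.0802348056748652
deck z 59.278209585547216
top cap [[ 628.5 -102.3  210. ]]
side cap [[ 625.7 -105.   210. ]]
29.075 [-12.3333325   -1.10452916   2.68805994]
```

The push holds steady but averages 12.2 N, so I trim it once toward 10 N.

Emit:
move_arm(deltas=[[[-1.2,1.7,0],0],[[-1.2,1.6,0],0],[[-1.2,1.6,0],0],[[-1.2,1.6,0],0],[[-1.2,1.6,0],0],[[-1.2,1.6,0],0],[[-1.2,1.6,0],0],[[-1.2,1.6,0],0]])

```text
time: 30.08
tool_pos: [461.4, -2.6, 110.1]
tcp_rot: [-84.0, 88.6, -172.4]
ft_force: [-8.7, -0.8, -3.3]
finger_gap: 24.6
```

```bash
python3 chk.py 25
```

```text
[-8.03 -1.14 -2.02] [-9.  -2.  -3.3] [-6.9  0.2 -1.3] [-0.21  1.12  0.25] [461.38701122  -2.64412567 110.11404265] yaw 1.682890996229813 xt [-0.0235 -0.0032 -0.9997] 32.475 24.204574152796585
wrist 10902 tilt 0.010458770840658911 z 146.7886579152193 yaw 1.5885390928413183 pitch slope deg -1.5176573245132319
side 229 tilt 0.15843045088362823 z 147.4665191993444 yaw 2.0139237119060303 pitch slope deg -1.6166890425667182
deck z 59.27910378368634
```

Emit:
move_arm(deltas=[[[-0.9,1.8,0],0],[[-0.9,1.8,0],0],[[-0.9,1.8,0],0],[[-0.9,1.8,0],0],[[-0.9,1.8,0],0],[[-0.9,1.8,0],0],[[-0.9,1.8,0],0],[[-0.9,1.8,0],0]])

```text
time: 33.58
tool_pos: [461.2, -2.7, 110.1]
tcp_rot: [-85.0, 88.4, -173.3]
ft_force: [-10.5, -0.3, 0.5]
finger_gap: 24.4
```

```bash
python3 chk.py 25; python3 -c "
from h import *
print([r.sense()['ft_force'].round(1).tolist()])"
```

```text
[-10.88  -1.17   1.24] [-11.8  -2.3   0.1] [-10.1  -0.3   2.6] [-0.13  1.43  0.16] [461.23405758  -2.63743318 110.11929401] yaw 1.6878816134664492 xt [-0.028  -0.0033 -0.9996] 35.975 24.467037833183134
wrist 10896 tilt 0.06172423658485693 z 146.72824829374102 yaw 1.6252406049646793 pitch slope deg -1.559427952848875
side 225 tilt -0.0008931076236105583 z 147.3139855528634 yaw 1.891235428306255 pitch slope deg 0.28742794960188367
deck z 59.23755216233201
[[-10.5, -0.9, 1.4]]
```

The push has held at about 10.9 N (10.1 to 11.8) for 2.4 s, so I hand in while pressing.

```bash
python3 -c "
from bench import r
print(r.hand_in())"
```

```text
the job is handed in; nothing more can be done
None
```

The bottle is upright on its ring mark and released, and the bar was pressed level across both front posts when I handed in at about 36 s.

**Bottle:** just after release, the wrist view put the cap at (627.4, −103.3) mm. The ring measured (627.5, −103.3). With the bar in place, the top and side views gave (628.5, −102.3) and (625.7, −105.0), so they differ from the wrist view by up to about 2.5 mm.

**Guard bar:**
- **Push:** it averaged 10.9 N over the last 2.4 s, ranging from 10.1 to 11.8 N. The first settings gave about 12 N and then 8 N, so I adjusted it twice.
- **Position:** level to within 0.1° and parallel to the posts. The top is at about 147 mm (wrist 146.7, side 147.3) against the ideal 147.5 mm. I did not check the slots' overlap directly, only the bar's height, its right end and its midpoint.
- **Flaw:** the tool gave slightly under load and leans about 1.6° at hand-in. The wrist view shows the bar leaning with it, top edge toward the posts. The side view was too noisy to confirm this (0.3° at the last check, 1.1–2.5° before). I had no pitch command to correct it.

The last pictures I viewed showed nothing else moved, but I did not measure the other items.

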